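Uncap the gas cylinder whose thread hand is unknown

TASK

Take the protective screw cap off the wide gas refill cylinder. Its thread may be right- or left-handed, so try loosening it one way and, if it stops, the other; once it is loose lift it straight off and finish still holding it in the gripper, upright and well clear (5 cm or more) above the cylinder's neck. Leave the slim cylinder capped and everything else standing where it is.

Things in the scene. Friction and masses are not known exactly. Their poses are not given: they have to be found in the camera images.
- wide_cylinder: aluminium gas refill cylinder with a wide body, 88 mm in diameter, on a black rubber foot; fixed upright to the worktop. Origin: centre of its underside, z up. Rounded shoulder up to z = 0.074 m, then a brass neck to its mouth at 0.105 m. The two cylinders are equally tall, swap places and stand at least 0.16 m apart, centre to centre
- slim_cylinder: aluminium gas refill cylinder with a slim body, 60 mm in diameter, on a black rubber foot; fixed upright to the worktop. Origin: centre of its underside, z up. Rounded shoulder up to z = 0.074 m, then a brass neck to its mouth at 0.105 m. The two cylinders are equally tall, swap places and stand at least 0.16 m apart, centre to centre
- wide_cap: black ribbed round screw cap on the wide cylinder, 52 mm in diameter (53 over the ribs), 40 mm tall, 0.06 to 0.13 kg, hollow below, flat closed top. Origin: centre of its lower rim, z up. Screwed on, it is coaxial with the cylinder, rim at 0.087 m, top at 0.127 m above the worktop. It does not rise as it turns
- wide_mouth (a point): centre of the wide cylinder's mouth, under the cap. Quick thread of unseen hand, new at each start: it loosens either anticlockwise or clockwise seen from above. The right way, the cap turns easily and lifts straight off once 60 to 110 degrees (best 85) from its start; the wrong way it stops hard after 10 to 20 degrees and fingers slip round it
- slim_cap: black ribbed round screw cap on the slim cylinder, 52 mm in diameter (53 over the ribs), 40 mm tall, 0.06 to 0.13 kg, hollow below, flat closed top. Origin: centre of its lower rim, z up. Screwed on, it is coaxial with the cylinder, rim at 0.087 m, top at 0.127 m above the worktop. It stays on
- tin: bystander: round food tin, 57 mm across and 72 mm tall; origin at the centre of its underside; stands loose on the worktop
- red_jar: bystander: glass jar with a wide flat lid, 63 mm across and 90 mm tall; origin at the centre of its underside; stands loose on the worktop
- herb_jar: bystander: slender glass herb jar, 44 mm across and 105 mm tall; origin at the centre of its underside; stands loose on the worktop
- bowl: bystander: small white bowl, 85 mm across and 40 mm tall; origin at the centre of its underside; stands loose on the worktop
- weight_200: bystander: brass weight with a knob, 38 mm across and 39 mm tall; origin at the centre of its underside; stands loose on the worktop
- weight_100: bystander: smaller brass weight with a knob, 31 mm across and 32 mm tall; origin at the centre of its underside; stands loose on the worktop
- spice_jar: bystander: slender glass spice jar, 42 mm across and 96 mm tall; origin at the centre of its underside; stands loose on the worktop
There are look-alikes about, which are no part of the job. Leave any turquoise look-alike of the wide_cap alone.

How it is judged:
By the outcome, as a careful person would: the job done as asked, in the order asked, and still so for the second after the job is handed in, while the arm keeps its last pose, push and grip.
It also fails if it takes over 35 s, if anything falls off the work surface, if the arm or the gripper's body presses on something with over 40 N, if the wrist force passes 120 N, or if a joint passes its speed limit or range.

ROBOT

A 6-joint arm with a two-finger parallel gripper is mounted at the origin on a cart in front of the work surface, level with it; the furniture and walls round the work are solid. World frame = base frame: x ahead of the robot, y to its left, z up, the work surface at z = 0. Lengths are in mm, angles in rad, forces in N, time in s.
With the tool pointing down it reaches from about 275 to 750 mm from the base axis. Payload 10.2 kg.
Tool frame: the origin (TCP) lies midway between the tips of the shut fingers; the grasp point (between the pads) lies 19 mm behind it; z points along the fingers, y is the line along which they close (so a half turn about z gives the same grasp; the last joint's range is limited). The gripper opens to 85 mm and grips with 20 to 120 N. Pads are 22 mm wide; open, the fingers measure 114 mm over their backs; the gripper's body (76 mm by 85 mm) begins 54 mm behind the grasp point. The pads swing forward as they close: fully open they stand 13 mm farther back than shut.
Start: joints at [0.925, 0.313, 1.498, -0, 1.331, -0.223], TCP at [215.429, 478.771, 231.294] pointing down, gripper open.
Joint ranges: [-2.94, 2.94], [-0.97, 2.17], [0.19, 2.56], [-1.23, 4.37], [0.02, 3.11], [-2.88, 2.88]. Speed limits (rad/s): [2.39, 2.39, 3.01, 3.14, 3.14, 3.14].

INTERFACE

Orientations are given as a unit quaternion [w, x, y, z].
In Python, from bench import env gives the robot as it stands.
- The arm moves only by the tool apply_moves, never from a script. Its argument "deltas" is a list of rows, each a list of 3 entries, a list of its own where there are three numbers: the shift along the tool's x, y, z scaled (see below), then the turn, a rotation vector about the tool's x, y, z scaled (see below), then the closure, from 0 (fully open) to 1 (shut). In form: [[[tx, ty, tz], [rx, ry, rz], fingers], ...]. A call has 1 to 20 rows; each row shifts and turns the commanded pose from where the row before left it, along the tool's axes as they then stand; what a row does not reach is not made up. The controller multiplies each number of a shift by 20 mm and each number of a turn by 10 degrees. A row lasts 1/8 s, in which the tool goes at most 62.5 mm and 10.7 degrees, less where a joint would pass 70% of its speed; a pose out of reach is approached as far as the arm can. A call with a number of a shift or a turn outside -1 to 1 is refused whole. A call with a gripper value outside its range is refused whole. The fingers move at their own pace and stop on an object; "newtons" is the grip in N (left out, the last holds). Time passes only in rows, so rows that do not move let the fingers close. It gives the time, the measured TCP pose, the force, the opening and the grip force at its end, in the units of the state.
- env.observe(): the state, without advancing time (a new reading comes with each control period).
- env.camera(name): name is "side" or "top"; returns (picture, depth): 480x640x3 uint8, blue, green, red; 480x640 float32, mm along the optical axis (not along the pixel's ray), 0 where there is no reading.
- env.camera_model(name): a dict with "fx", "fy", "cx", "cy" (pixels), "position" and "rotation" of the camera in the world. Camera axes: x right, y down, z forward; pixel columns grow to the right and rows downward; lengths in mm; the calibration is good to about 2 mm. A picture is of the moment at which its call begins. camera_model takes no time and is no camera call.
- env.close_job(): hands the job in; it is judged then, once.
Trained networks look in the newest picture that a camera, given by its name, has taken for a name from the list of things; names that differ only in an ending like _2 or _b are one class to them, and where a whole thing is asked for, a point or a joint stands for the part that bears it (a point fixed in the world has none). Each returns a list of dicts, best first, with "confidence" (0 to 1); they miss things now and then, are a little off and sometimes report something else, mostly with a low value. They report only what shows in the picture. A call takes as long as a camera call. They do not tell look-alikes from the thing itself.
- env.masks_of(name, camera): "region" (480x640 bool, what is visible of it) and "extent" ([centre column, centre row, width, height] in pixels, round what is visible of it).
The state is a dict: "clock": time; "joint_pos": joint angles; "qvel": joint speeds; "effort": joint torques, N m; "eef_pos": TCP position; "tcp_rot": TCP orientation; "contact_force": force on the tool from outside, world axes, zero at the start; "torque": the same for the moment, N m; "finger_gap": opening from 0.0 (shut) to 1.0 (fully open); "grasp_force": force on a finger pad.
Only numpy, scipy, OpenCV 4.12 (cv2) and the standard library are available. Lean on these libraries where they do the work, as an engineer would, in place of code of your own. Each camera call takes 0.05 s, during which the arm holds its last target. There are 200 camera calls.

## Working session

There is one attempt and no reset: what is moved stays moved. The work goes in short steps, Python scripts to look and compute and a tool call to move; the robot and the scene stay as the last step left them, time stands still between calls to the robot, and variables do not carry over. Pictures are saved under pics/ and viewed, at most 10 in all, crops included, and the job is handed in when it is done.

Besides the shell and the picture viewer there is one more tool, called after "Call:" in YAML: its name, and indented under it one key for each argument. apply_moves: Moves the arm, as the interface text tells. Its arguments: {"type":"object","properties":{"deltas":{"type":"array","items":{"type":"array"}},"newtons":{"type":"number"}},"required":["deltas"]}

```bash
mkdir -p pics
cat > h.py <<'E'
import numpy as np, cv2
from bench import env
def world(cam,mask,depth):
    m=env.camera_model(cam); v,u=np.nonzero(mask&(depth>0)); z=depth[v,u]
    p=np.c_[(u-m["cx"])/m["fx"]*z,(v-m["cy"])/m["fy"]*z,z]
    return p@np.array(m["rotation"]).T+np.array(m["position"])
E
python3 - <<'E'
from h import *
o=env.observe(); print(o)
for c in("top","side"):
    p,d=env.camera(c); cv2.imwrite(f"pics/{c}0.png",p); np.save(f"d_{c}.npy",d); m=env.camera_model(c);print(c,m)
    for n in("wide_cap","wide_cylinder","slim_cylinder"):
        for r in env.masks_of(n,c):
            w=world(c,r["region"],d); t=w[w[:,2]>np.percentile(w[:,2],95)-6] if len(w) else w
            print(c,n,round(r["confidence"],2),np.round(r["extent"]),len(w),np.round(t.mean(0)) if len(t) else "", np.round((t.min(0)+t.max(0))/2) if len(t) else "",np.round(np.ptp(w,axis=0)))
E
```

```text
{'clock': 0.0, 'joint_pos': array([ 9.24617111e-01,  3.13437834e-01,  1.49844704e+00, -1.69451388e-05,
        1.33102851e+00, -2.23404129e-01]), 'qvel': array([-1.33237780e-03, -1.03661821e-05,  1.65819702e-03, -5.91608553e-04,
       -1.41341574e-04, -3.22147514e-04]), 'effort': array([-7.47865379e-04, -4.12257564e+01, -2.59742457e+01, -1.90920614e-04,
        4.06769308e-03,  1.67041293e-06]), 'eef_pos': array([215.254532  , 478.54778442, 230.73756292]), 'tcp_rot': array([-2.70698329e-04,  2.09814741e-01,  9.77740936e-01, -6.02392924e-04]), 'contact_force': array([-0.03780302, -0.0661251 ,  0.16797855]), 'torque': array([-0.01315768, -0.00018459, -0.00623577]), 'grasp_force': 0.0, 'finger_gap': 1.0042239935254378}
top {'fx': 551.8811920217872, 'fy': 551.8811920217872, 'cx': 326.5017221164527, 'cy': 238.4087407945688, 'position': array([ 360.60031624,   22.87422666, 1499.01930988]), 'rotation': array([-0.06012361,  0.70513516, -0.7039691 ,  0.05997549])}Traceback (most recent call last):
  File "<stdin>", line 7, in <module>
  File "h.py", line 6, in world
    return p@np.array(m["rotation"]).T+np.array(m["position"])
           ~^~~~~~~~~~~~~~~~~~~~~~~~~~
ValueError: matmul: Input operand 1 has a mismatch in its core dimension 0, with gufunc signature (n?,k),(k,m?)->(n?,m?) (size 4 is different from 3)
```

Camera rotation is a quaternion (w,x,y,z).

```bash
cat > h.py <<'E'
import numpy as np, cv2
from scipy.spatial.transform import Rotation as R
from bench import env
def world(cam,mask,depth):
    m=env.camera_model(cam); v,u=np.nonzero(mask&(depth>0)); z=depth[v,u]
    p=np.c_[(u-m["cx"])/m["fx"]*z,(v-m["cy"])/m["fy"]*z,z]
    return R.from_quat(np.roll(m["rotation"],-1)).apply(p)+np.array(m["position"])
E
python3 - <<'E'
from h import *
for c in("top","side"):
    p,d=env.camera(c); cv2.imwrite(f"pics/{c}0.png",p); np.save(f"d_{c}.npy",d)
    for n in("wide_cap","wide_cylinder","slim_cylinder"):
        for r in env.masks_of(n,c):
            w=world(c,r["region"],d); 
            if len(w)<5: continue
            t=w[w[:,2]>np.percentile(w[:,2],90)-6]
            print(c,n,round(r["confidence"],2),np.round(r["extent"]),len(w),np.round(t.mean(0)), np.round((t.min(0)+t.max(0))/2),np.round(np.ptp(w,axis=0)))
E
```

```text
top wide_cap 0.86 [356. 259.  22.  20.] 298 [559. -55.  41.] [558. -55.  42.] [49. 51. 35.]
top wide_cap 0.85 [423. 240.  21.  19.] 362 [ 603. -234.   41.] [ 604. -235.   42.] [59. 59. 54.]
top wide_cap 0.69 [439. 290.  22.  22.] 389 [ 478. -271.   41.] [ 479. -271.   44.] [58. 62. 56.]
top wide_cap 0.62 [397. 283.  18.  26.] 400 [ 487. -161.  128.] [ 487. -160.  130.] [58. 60. 72.]
top wide_cylinder 0.77 [396. 287.  38.  38.] 744 [ 480. -151.   73.] [ 488. -160.   97.] [ 99. 104. 134.]
top wide_cylinder 0.56 [429. 213.  20.  23.] 350 [ 685. -251.  106.] [ 685. -250.  108.] [ 43.  43. 106.]
top wide_cylinder 0.24 [274. 292.  20.  20.] 160 [461. 163.  75.] [470. 163.  91.] [ 48.  57. 123.]
top slim_cylinder 0.57 [276. 288.  19.  21.] 210 [471. 152.  66.] [478. 159.  77.] [ 66.  59. 101.]
top slim_cylinder 0.21 [397. 288.  34.  37.] 635 [ 480. -148.   72.] [ 488. -160.   94.] [ 98.  99. 129.]
side wide_cap 0.95 [337. 249.  19.  25.] 503 [560. -51.  40.] [560. -53.  39.] [52. 53. 45.]
side wide_cap 0.81 [375. 197.  23.  26.] 485 [ 488. -156.  127.] [ 488. -159.  126.] [ 74. 307. 131.]
side wide_cap 0.73 [335. 209.  16.  21.] 352 [ 605. -227.   40.] [ 604. -231.   40.] [47. 50. 45.]
side wide_cap 0.65 [389. 203.  11.  15.] 94 [ 464. -268.   40.] [ 463. -270.   39.] [19. 48. 36.]
side wide_cylinder 0.84 [375. 229.  35.  39.] 1261 [ 486. -145.   70.] [ 489. -152.   73.] [106. 153.  83.]
side slim_cylinder 0.86 [353. 311.  38.  38.] 1179 [481. 184.  72.] [483. 177.  78.] [ 72. 134.  94.]
```

View pics/top0.png

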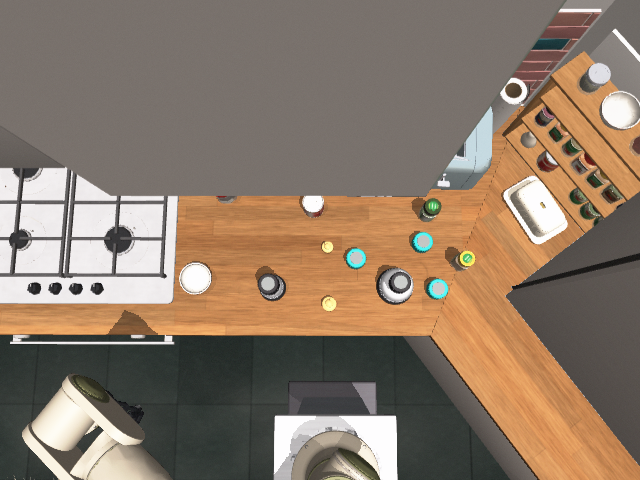

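View pics/side0.png

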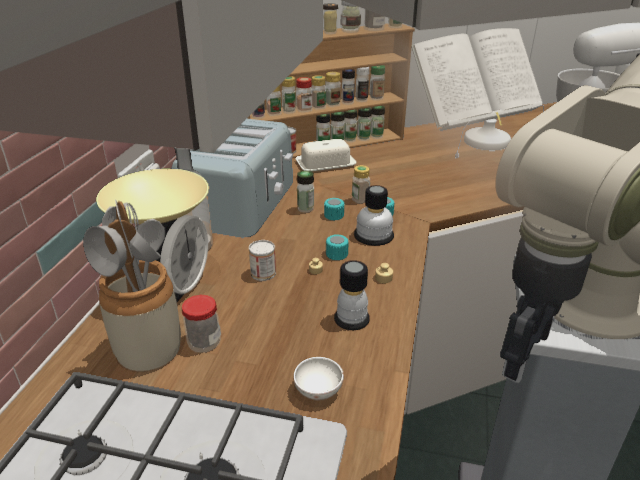

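Top view: the wide cylinder stands at (397,285) and the slim one at (271,286). The turquoise look-alike caps are at (356,258), (423,241) and (438,288). Only the black cap at (397,283) sits on the wide aluminium body. I'll confirm that in one crop.

Run:
```python
from h import *
p=cv2.imread("pics/top0.png")
cv2.imwrite("pics/crop.png",cv2.resize(p[215:320,240:460],None,fx=3.5,fy=3.5,interpolation=cv2.INTER_CUBIC))
d=np.load("d_top.npy")
for b in((375,260,425,310),(250,265,295,305)):
    m=np.zeros(d.shape,bool); m[b[1]:b[3],b[0]:b[2]]=1
    w=world("top",m,d); t=w[(w[:,2]>118)&(w[:,2]<136)]
    print(len(t),t.mean(0),np.median(t,0),(t.min(0)+t.max(0))/2,np.ptp(t,axis=0))
    print(cv2.minEnclosingCircle(t[:,:2].astype(np.float32)))
```

```text
350 [ 486.42185849 -159.70870569  126.75084018] [ 486.3462273  -159.71049991  127.01321775] [ 486.66650221 -159.87001606  127.03436262] [50.06329834 49.98564068 15.91016287]
((486.7832946777344, -160.15028381347656), 26.247316360473633)
345 [482.01233607 169.40504979 126.48858696] [481.38495584 169.24375184 126.63705098] [482.52170548 169.22226492 126.80730703] [52.33030646 50.53553374 16.52125781]
((482.17645263671875, 169.62294006347656), 26.510648727416992)
```

View pics/crop.png

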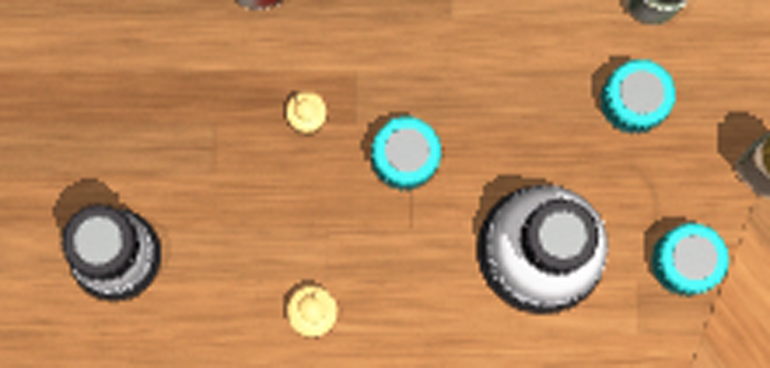

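The crop shows the black cap at (560,235) on the wide shiny body, a plain match. The cap centre is about (486.7, −160), with its top at 127.

Call:
apply_moves:
  deltas:
    - [[-0.98,-0.9,0],[0,0,0],0]
    - [[-0.98,-0.9,0],[0,0,0],0]
    - [[-0.98,-0.9,0],[0,0,0],0]
    - [[-0.98,-0.9,0],[0,0,0],0]
    - [[-0.98,-0.9,0],[0,0,0],0]
    - [[-0.98,-0.9,0],[0,0,0],0]
    - [[-0.98,-0.9,0],[0,0,0],0]
    - [[-0.98,-0.9,0],[0,0,0],0]
    - [[-0.98,-0.9,0],[0,0,0],0]
    - [[-0.98,-0.9,0],[0,0,0],0]
    - [[-0.98,-0.9,0],[0,0,0],0]
    - [[-0.98,-0.9,0],[0,0,0],0]
    - [[-0.98,-0.9,0],[0,0,0],0]
    - [[-0.98,-0.9,0],[0,0,0],0]
    - [[-0.98,-0.9,0],[0,0,0],0]
    - [[-0.98,-0.9,0],[0,0,0],0]
    - [[-0.98,-0.9,0],[0,0,0],0]
    - [[-0.98,-0.9,0],[0,0,0],0]
    - [[-0.98,-0.9,0],[0,0,0],0]
    - [[-0.98,-0.9,0],[0,0,0],0]

```text
clock: 3.0
eef_pos: [425.5, -11.2, 231.4]
tcp_rot: [0.0, 0.21, 0.978, 0.0]
contact_force: [0.4, 0.6, 0.6]
finger_gap: 0.995
grasp_force: 0.0
```

Call:
apply_moves:
  deltas:
    - [[-0.98,-0.9,0],[0,0,0],0]
    - [[-0.98,-0.9,0],[0,0,0],0]
    - [[-0.98,-0.9,0],[0,0,0],0]
    - [[-0.98,-0.9,0],[0,0,0],0]
    - [[-0.98,-0.9,0],[0,0,0],0]
    - [[-0.98,-0.9,0],[0,0,0],0]
    - [[0,0,0],[0,0,1],0]
    - [[0,0,0],[0,0,1],0]
    - [[0,0,0],[0,0,1],0]
    - [[0,0,0],[0,0,1],0]
    - [[0,0,0],[0,0,1],0]
    - [[0,0,0],[0,0,1],0]
    - [[0,0,0],[0,0,1],0]
    - [[0,0,0],[0,0,1],0]
    - [[0,0,0],[0,0,0.4],0]
    - [[0,0,0],[0,0,0],0]
    - [[0,0,0],[0,0,0],0]

```text
clock: 5.12
eef_pos: [488.1, -157.1, 231.3]
tcp_rot: [0.0, 0.81, 0.587, -0.0]
contact_force: [0.2, 0.0, -0.6]
finger_gap: 1.001
grasp_force: 0.0
```

```bash
cat > s.py <<'E'
from h import *
o=env.observe(); r=R.from_quat(np.roll(o["tcp_rot"],-1))
print(o["clock"],np.round(o["eef_pos"],1),"q",np.round(o["joint_pos"],3))
print("F",np.round(o["contact_force"],1),"T",np.round(o["torque"],2),"gap",o["finger_gap"],o["grasp_force"])
print("axes",np.round(r.as_matrix(),3).tolist(),"to target in tool mm",np.round(r.inv().apply([486.7,-160,90]-o["eef_pos"]),1))
E
python3 s.py
```

```text
5.125 [ 488.1 -157.1  231.3] q [-0.54   0.286  1.534 -0.     1.322 -0.224]
F [ 0.2  0.  -0.6] T [ 0.02  0.01 -0.04] gap 1.0006043080521074 0.0
axes [[0.311, 0.95, -0.0], [0.95, -0.311, -0.0], [-0.0, 0.0, -1.0]] to target in tool mm [ -3.2  -0.5 141.3]
```

Call:
apply_moves:
  deltas:
    - [[-0.16,-0.02,1],[0,0,0],0]
    - [[0,0,1],[0,0,0],0]
    - [[0,0,1],[0,0,0],0]
    - [[0,0,1],[0,0,0],0]
    - [[0,0,1],[0,0,0],0]
    - [[0,0,1],[0,0,0],0]
    - [[0,0,1],[0,0,0],0]
    - [[0,0,0.05],[0,0,0],0]
    - [[0,0,0],[0,0,0],0]

```text
clock: 6.25
eef_pos: [487.1, -160.2, 91.0]
tcp_rot: [0.0, 0.81, 0.586, 0.0]
contact_force: [-0.1, -0.3, -0.0]
finger_gap: 0.999
grasp_force: 0.0
```

```bash
python3 s.py
python3 - <<'E'
from h import *
p,d=env.camera("side"); cv2.imwrite("pics/g1.png",cv2.resize(p[120:300,290:490],None,fx=3,fy=3,interpolation=cv2.INTER_CUBIC))
E
```

```text
6.25 [ 487.1 -160.2   91. ] q [-0.547  0.444  1.709 -0.     0.987 -0.229]
F [-0.1 -0.3 -0. ] T [-0.07  0.01 -0.05] gap 0.9994389065683602 0.0
axes [[0.312, 0.95, 0.001], [0.95, -0.312, -0.001], [-0.0, 0.001, -1.0]] to target in tool mm [ 0.1 -0.4  1. ]
```

View pics/g1.png

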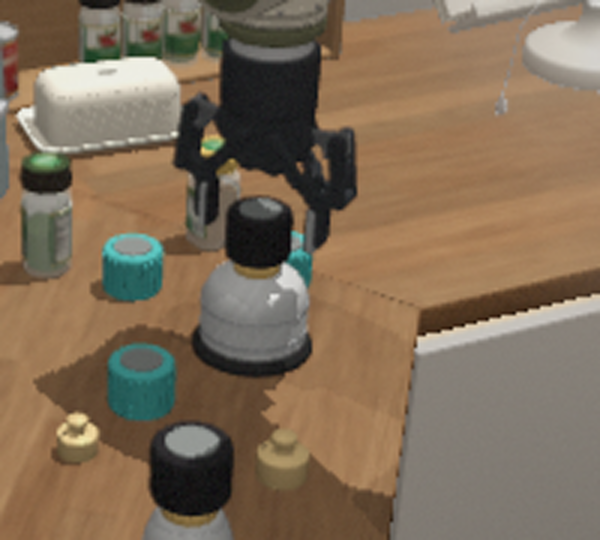

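The crop shows the fingers straddling the wide cap at crop (260,230), with one finger on each side. I'll close on it.

Call:
apply_moves:
  deltas:
    - [[0,0,0],[0,0,0],1]
    - [[0,0,0],[0,0,0],1]
    - [[0,0,0],[0,0,0],1]
    - [[0,0,0],[0,0,0],1]
    - [[0,0,0],[0,0,0],1]
    - [[0,0,0],[0,0,0],1]
  newtons: 50

```text
clock: 7.05
eef_pos: [487.2, -160.3, 91.1]
tcp_rot: [0.001, 0.81, 0.586, 0.0]
contact_force: [-1.3, 1.3, 4.8]
finger_gap: 0.597
grasp_force: 51.4
```

```bash
python3 s.py
```

```text
7.05 [ 487.2 -160.3   91.1] q [-0.547  0.444  1.709  0.     0.987 -0.229]
F [-1.3  1.3  4.8] T [ 0.08  0.02 -0.02] gap 0.5969467407814635 51.436129056382924
axes [[0.313, 0.95, 0.001], [0.95, -0.313, -0.001], [-0.0, 0.002, -1.0]] to target in tool mm [ 0.1 -0.5  1.1]
```

Gripped (gap about 51 mm, 51 N). I'll try anticlockwise first (tool −z), 25°.

Call:
apply_moves:
  deltas:
    - [[0,0,0],[0,0,-0.5],1]
    - [[0,0,0],[0,0,-0.5],1]
    - [[0,0,0],[0,0,-0.5],1]
    - [[0,0,0],[0,0,-0.5],1]
    - [[0,0,0],[0,0,-0.5],1]

```text
clock: 7.68
eef_pos: [487.0, -159.9, 90.8]
tcp_rot: [0.0, 0.664, 0.748, 0.001]
contact_force: [-0.6, -0.5, 4.2]
finger_gap: 0.595
grasp_force: 51.9
```

```bash
python3 s.py
```

```text
7.675 [ 487.  -159.9   90.8] q [-5.47e-01  4.44e-01  1.71e+00  1.00e-03  9.87e-01 -6.66e-01]
F [-0.6 -0.5  4.2] T [-0.04  0.14 -1.55] gap 0.594932413364739 51.88004609401105
axes [[-0.118, 0.993, 0.001], [0.993, 0.118, 0.001], [0.001, 0.001, -1.0]] to target in tool mm [-0.1 -0.3  0.8]
```

The reaction is −1.55 N m, which is at the slip limit, so the cap has stopped hard. I'll go clockwise and check the torque partway.

Call:
apply_moves:
  deltas:
    - [[0,0,0],[0,0,0.6],1]
    - [[0,0,0],[0,0,0.6],1]
    - [[0,0,0],[0,0,0.6],1]
    - [[0,0,0],[0,0,0.6],1]
    - [[0,0,0],[0,0,0.6],1]
    - [[0,0,0],[0,0,0.6],1]
    - [[0,0,0],[0,0,0.6],1]
    - [[0,0,0],[0,0,0.6],1]

```text
clock: 8.68
eef_pos: [487.0, -159.8, 90.7]
tcp_rot: [0.0, 0.911, 0.411, 0.0]
contact_force: [0.4, 2.8, 2.5]
finger_gap: 0.598
grasp_force: 51.9
```

```bash
python3 s.py
```

```text
8.675 [ 487.  -159.8   90.7] q [-5.46e-01  4.45e-01  1.71e+00  1.00e-03  9.87e-01  1.76e-01]
F [0.4 2.8 2.5] T [ 0.33 -0.13 -0.01] gap 0.5979432520429543 51.91708369675325
axes [[0.661, 0.75, 0.001], [0.75, -0.661, 0.0], [0.001, 0.001, -1.0]] to target in tool mm [-0.4 -0.1  0.7]
```

The torque is about 0, so it turns freely clockwise. It is about 33° past its start; 52° more brings it to about 85°.

Call:
apply_moves:
  deltas:
    - [[0,0,0],[0,0,0.65],1]
    - [[0,0,0],[0,0,0.65],1]
    - [[0,0,0],[0,0,0.65],1]
    - [[0,0,0],[0,0,0.65],1]
    - [[0,0,0],[0,0,0.65],1]
    - [[0,0,0],[0,0,0.65],1]
    - [[0,0,0],[0,0,0.65],1]
    - [[0,0,0],[0,0,0.65],1]
    - [[0,0,0],[0,0,0],1]
    - [[0,0,-0.1],[0,0,0],1]
    - [[0,0,-0.1],[0,0,0],1]

```text
clock: 10.05
eef_pos: [487.1, -160.2, 94.2]
tcp_rot: [0.0, 1.0, -0.027, 0.001]
contact_force: [5.5, -0.8, -5.0]
finger_gap: 0.591
grasp_force: 52.5
```

```bash
python3 s.py
```

```text
10.05 [ 487.1 -160.2   94.2] q [-0.547  0.44   1.706  0.     0.995  1.079]
F [ 5.5 -0.8 -5. ] T [-0.16 -0.85  0.01] gap 0.5906830730813557 52.545358636270976
axes [[0.999, -0.055, 0.001], [-0.055, -0.999, -0.0], [0.001, 0.0, -1.0]] to target in tool mm [-0.5 -0.2  4.2]
```

Call:
apply_moves:
  deltas:
    - [[0,0,-0.2],[0,0,0],1]
    - [[0,0,-0.2],[0,0,0],1]
    - [[0,0,-0.3],[0,0,0],1]
    - [[0,0,-0.4],[0,0,0],1]
    - [[0,0,-0.5],[0,0,0],1]
    - [[0,0,-0.5],[0,0,0],1]
    - [[0,0,-0.5],[0,0,0],1]
    - [[0,0,-0.5],[0,0,0],1]
    - [[0,0,-0.5],[0,0,0],1]
    - [[0,0,-0.5],[0,0,0],1]
    - [[0,0,-0.5],[0,0,0],1]
    - [[0,0,-0.5],[0,0,0],1]
    - [[0,0,-0.3],[0,0,0],1]
    - [[0,0,0],[0,0,0],1]
    - [[0,0,0],[0,0,0],1]

```text
clock: 11.92
eef_pos: [486.6, -159.9, 202.0]
tcp_rot: [-0.0, 1.0, -0.028, -0.0]
contact_force: [0.3, 0.1, -1.3]
finger_gap: 0.592
grasp_force: 53.1
```

```bash
python3 s.py
python3 - <<'E'
from h import *
p,d=env.camera("side"); cv2.imwrite("pics/g2.png",cv2.resize(p[90:330,240:490],None,fx=2.4,fy=2.4,interpolation=cv2.INTER_CUBIC))
for r in env.masks_of("wide_cap","side"):
    w=world("side",r["region"],d); print(round(r["confidence"],2),np.round(r["extent"]),np.round(np.percentile(w,[3,50,97],axis=0)).tolist())
E
```

```text
11.925 [ 486.6 -159.9  202. ] q [-0.547  0.31   1.581  0.     1.252  1.08 ]
F [ 0.3  0.1 -1.3] T [ 0.02  0.03 -0.02] gap 0.5918997789285031 53.05476429537521
axes [[0.998, -0.056, -0.001], [-0.056, -0.998, 0.0], [-0.001, -0.0, -1.0]] to target in tool mm [2.00e-01 1.00e-01 1.12e+02]
0.8 [379. 156.  27.  23.] [[460.0, -174.0, 199.0], [473.0, -144.0, 223.0], [511.0, -130.0, 240.0]]
0.76 [332. 207.  19.  22.] [[580.0, -255.0, 2.0], [603.0, -219.0, 30.0], [630.0, -207.0, 42.0]]
0.55 [337. 248.  22.  24.] [[536.0, -72.0, 2.0], [557.0, -39.0, 33.0], [582.0, -28.0, 42.0]]
0.43 [390. 206.  13.  12.] [[454.0, -286.0, 15.0], [464.0, -262.0, 39.0], [478.0, -248.0, 43.0]]
```

View pics/g2.png

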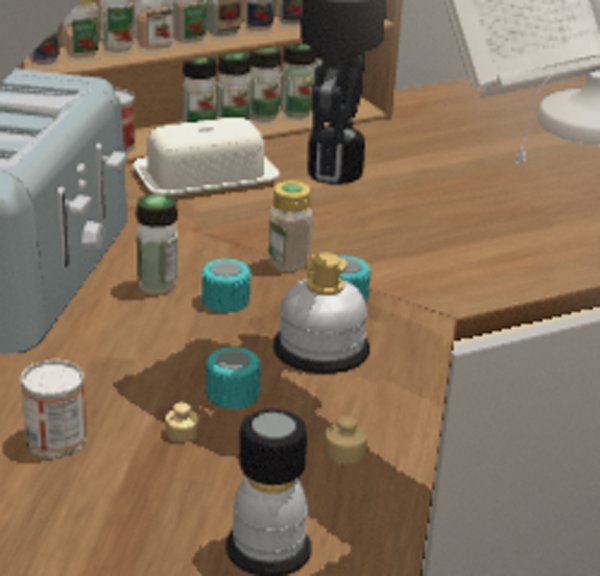

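The brass neck is bare at crop (325,270) and the black cap is upright in the gripper at (336,155). Its rim is at about z = 198, 93 mm above the mouth. The slim cylinder is still capped.

```bash
python3 -c "from bench import env; print(env.close_job())"
```

```text
the job is handed in; nothing more can be done
None
```

The wide cylinder's cap turned out to loosen clockwise; it is off and held upright about 9 cm above the neck, the slim cylinder is still capped, nothing else was touched, and the job was handed in at about 12 s.

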